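# Build up a creasing tool on the keyed stand

## Task

Build up the creasing tool on the upright shaft of the round stand: first the slotted hub, turned so that its slot drops over the key and it sits fully down, then the plain spacer sleeve, then the creasing wheel, and last the black clamp cap over the shaft's end. Every part should sit flat on the one below, released and at rest. Leave the three tins standing where they are.

Things in the scene. Friction and masses are not known exactly. Their poses are not given: they have to be found in the camera images.
- stand: fixed stand: green round base, diameter 104 mm, 12 mm thick; vertical steel shaft in its centre, diameter 24 mm, top 64 mm above the base's upper face (last 10 mm taper to 12 mm). At the shaft's foot a key points along the stand's +x: it reaches 24 mm from the axis, is 10 mm wide, 14 mm above the base's upper face, top rounded. Origin: centre of the base's underside, on the mat; z up
- hub: dark steel ring lying flat: outer diameter 56 mm, bore 28 mm, 20 mm tall, 0.26 kg; one slot 15 mm wide runs from the bore through the rim along its +x (a thick C from above). With its +x along the stand's +x, to about 6 degrees, it drops to the base; otherwise it stops on the key, up to 14 mm high. Grip it across the rim, square to the slot. Origin: centre of its underside, z up
- sleeve: plain spacer sleeve, aluminium ring standing on end: outer diameter 42 mm, bore 28 mm, 16 mm tall, about 0.05 kg. Origin: centre of its underside, z up
- wheel: creasing wheel, bright steel disc lying flat, no slot: outer diameter 62 mm, bore 28 mm, 16 mm thick, with a shallow groove in its upper face, about 0.22 kg. Origin: centre of its underside, z up
- cap: clamp cap, black: a round body 46 mm in diameter and 18 mm tall, with a knob 26 mm in diameter and 22 mm tall on top to grip (40 mm tall in all); from below a blind bore 28 mm in diameter and 15 mm deep goes over the shaft's end. About 0.09 kg. Origin: centre of its underside, z up
- tin_a: sealed food tin, white with brass-coloured rims, 67 mm diameter, 45 mm tall, standing on the mat; a bystander to leave where it stands. Origin: centre of its underside, z up
- tin_b: sealed food tin, white with brass-coloured rims, 67 mm diameter, 45 mm tall, standing on the mat; a bystander to leave where it stands. Origin: centre of its underside, z up
- tin_c: sealed food tin, white with brass-coloured rims, 67 mm diameter, 45 mm tall, standing on the mat; a bystander to leave where it stands. Origin: centre of its underside, z up
Not all that is in view belongs to the job. Leave any red look-alike of the hub alone.

How it is judged:
On the way, in this order (a step that is already met when the one before it is completed fails the run):
1. the slotted hub sits on the stand's base, its slot over the key (horizontal distance between hub and stand below 0.005 m and z of hub in the frame of stand between 0.008 and 0.016 m and angle between hub's own z axis and vertical below 0.1 rad and angle between the x axis of hub and the x axis of stand, either way round below 0.2 rad), for 0.2 s.
2. the sleeve sits on the hub (horizontal distance between sleeve and stand below 0.005 m and z of sleeve in the frame of stand between 0.028 and 0.036 m and angle between sleeve's own z axis and vertical below 0.1 rad), for 0.2 s.
3. the creasing wheel sits on the sleeve (horizontal distance between wheel and stand below 0.005 m and z of wheel in the frame of stand between 0.044 and 0.052 m and angle between wheel's own z axis and vertical below 0.1 rad), for 0.2 s.
4. the clamp cap sits on the wheel, over the shaft's end (horizontal distance between cap and stand below 0.005 m and z of cap in the frame of stand between 0.06 and 0.068 m and angle between cap's own z axis and vertical below 0.1 rad), for 0.2 s.
At the end, for the whole second after the job is handed in: Hub, sleeve, wheel and cap are stacked on the shaft in that order, released and at rest: each centred to 5 mm, level to 0.1 rad, its underside within 4 mm of its seat (12, 32, 48, 64 mm above the stand's underside), the hub's slot in line with the key to 0.2 rad (all of step 1 and all of step 2 and all of step 3 and all of step 4 and linear speed of each of hub, sleeve, wheel, cap below 0.02 m/s and contact force between the fingers and hub below 0.2 N and contact force between the fingers and sleeve below 0.2 N and contact force between the fingers and wheel below 0.2 N and contact force between the fingers and cap below 0.2 N); the robot touches nothing.
It fails at once if a tin is pushed more than 30 mm from its place or tipped over (distance of any of tin_a, tin_b, tin_c from where it was at the start of the episode above 0.03 m or angle between any of tin_a, tin_b, tin_c's own z axis and vertical above 0.4 rad).
It also fails if it takes over 115 s, if anything falls off the work surface, if the arm or the gripper's body presses on something with over 40 N, if the wrist force passes 120 N, or if a joint passes its speed limit or range.

## Robot

A 7-joint arm with a two-finger parallel gripper is mounted at the origin on the work surface. World frame = base frame: x ahead of the robot, y to its left, z up, the work surface at z = 0. Lengths are in m, angles in rad, forces in N, time in s.
With the tool pointing down it reaches from about 0.4 to 0.85 m from the base axis. Payload 4.5 kg.
Tool frame: the origin (TCP) lies on the centre line of the jaws, within the pads' length; the fingertips stand 8 mm ahead of it and the grasp point (between the pads) lies 11 mm behind it; z points along the fingers, x is the direction in which the jaws open and shut, and the axes are right-handed (so a half turn about z gives the same grasp; the last joint's range is limited). The gripper opens to 85 mm and grips with 20 to 120 N. Pads are 22 mm wide; open, the fingers measure 114 mm over their backs; the gripper's body (76 mm by 85 mm) begins 54 mm behind the grasp point. The pads swing forward as they close: fully open they stand 13 mm farther back than shut.
Start: joints at [-1.095, 0.689, -0.195, 1.565, 0.157, 0.902, -0.215], TCP at [0.267, 0.565, 0.201] pointing down, gripper open.
Joint ranges: [-3.01, 3.01], [-0.46, 2.08], [-1.47, 1.51], [0.13, 2.56], [-1, 4.14], [0.04, 2.09], [-2.66, 2.66]. Speed limits (rad/s): [2.57, 2.57, 3.14, 3.14, 3.14, 3.14, 3.14].

## Interface

Orientations are given as a unit quaternion [w, x, y, z].
In Python, from rig import arm, read_state, cams, order gives the robot as it stands. Calls block until the motion is done:
- arm.move_to(position, orientation): joint-space move of the TCP to a pose.
- arm.movel(position, attitude=None, speed=0.15, max_force=None): straight line of the TCP; attitude=None keeps the orientation; speed is the mean speed in m/s. With max_force (N) it stops when the force on the tool has changed by that much, and returns True; else False.
- arm.move_j(angles): joint-space move.
- arm.command_gripper(opening): finger opening in m; the grip force is fixed at half the most; returns when the fingers have stopped.
- arm.sleep(seconds).
- arm.ik(position, orientation): joint angles nearest the present ones, or None.
- read_state(): the state.
- cams.snapshot(name): name is "side" or "top" or "wrist"; returns the picture (420x560x3 uint8, red, green, blue); there is no depth.
- cams.camera_model(name): a dict with "fx", "fy", "cx", "cy" (pixels), "xyz" and "attitude" of the camera in the world; the wrist camera has in their place "hand_eye" (4x4, takes a point from camera to tool coordinates, whose origin is the TCP and whose axes are the tool frame's). Camera axes: x right, y down, z forward; pixel columns grow to the right and rows downward; lengths in m; the calibration is good to about 2 mm. A picture is of the moment at which its call begins: read the wrist's pose just before it. camera_model takes no time and is no camera call.
A pose or a line that the arm cannot do raises arm.MotionError and nothing moves.
- order.finish_job(): hands the job in, once; it reports no verdict.
The state is a dict: "clock": time; "q": joint angles; "qvel": joint speeds; "effort": joint torques, N m; "tcp_pos": TCP position; "eef_rot": TCP orientation; "ft_force": force on the tool from outside, world axes, zero at the start; "torque": the same for the moment, N m; "finger_gap": finger opening in m.
Only numpy, scipy, OpenCV 4.12 (cv2) and the standard library are available. Lean on these libraries where they do the work, as an engineer would, in place of code of your own. Each camera call takes 0.05 s, during which the arm holds its last target.

## Working session

There is one attempt and no reset: what is moved stays moved. The work goes in short steps, each a Python script; the robot and the scene stay as the last script left them, time stands still between calls to the robot, and variables do not carry over. Pictures are saved under pics/ and viewed, and the job is handed in when it is done.

```bash
ls; mkdir -p pics
python3 - <<'E'
from rig import arm, read_state, cams, order
import cv2
for n in ["side","top","wrist"]:
    im=cams.snapshot(n); cv2.imwrite(f"pics/{n}0.png",im[:,:,::-1]); print(n,cams.camera_model(n))
s=read_state();print(s)
E
```

```text
pics
side {'fx': 423.13631004877664, 'fy': 423.13631004877664, 'cx': 275.67684130922055, 'cy': 211.4922384099151, 'xyz': array([ 0.28329106, -0.68873987,  0.70760668]), 'attitude': array([-0.40446221,  0.9077265 , -0.09685359,  0.05533813])}
top {'fx': 385.22030596785595, 'fy': 385.22030596785595, 'cx': 290.47129743722627, 'cy': 216.40786775715037, 'xyz': array([0.43786612, 0.01748719, 0.86650788]), 'attitude': array([ 0.0009755 , -0.70603082,  0.70809541, -0.0109736 ])}
wrist {'fx': 346.4495535431395, 'fy': 346.4495535431395, 'cx': 281.30729489728276, 'cy': 206.0649316403575, 'hand_eye': array([[ 9.99999649e-01, -7.16035942e-04,  4.36007015e-04,
        -4.38520601e-04],
       [ 5.49263414e-04,  9.52509487e-01,  3.04508417e-01,
        -7.74648307e-02],
       [-6.33339789e-04, -3.04508071e-01,  9.52509545e-01,
        -1.72771147e-01],
       [ 0.00000000e+00,  0.00000000e+00,  0.00000000e+00,
         1.00000000e+00]])}
{'clock': 0.15, 'q': array([-1.09517336,  0.68979975, -0.19454697,  1.5661132 ,  0.15730492,
        0.90250071, -0.2150967 ]), 'qvel': array([-0.00062638, -0.00232431, -0.00012063, -0.00211184,  0.00215547,
       -0.00118608, -0.00057999]), 'effort': array([-2.17532870e-03, -5.39938653e+01, -1.26854260e+00, -1.58717662e+01,
        9.26556531e-03,  6.54204443e-03,  1.21003504e-05]), 'tcp_pos': array([0.26703729, 0.56447812, 0.20036139]), 'eef_rot': array([ 4.22332758e-04,  8.44839625e-01,  5.35019156e-01, -5.76626496e-04]), 'ft_force': array([-0.41434585,  0.80013035,  0.80935962]), 'torque': array([-0.01027167,  0.02547299, -0.01410421]), 'finger_gap': 0.0854045469306554}
```

View pics/top0.png

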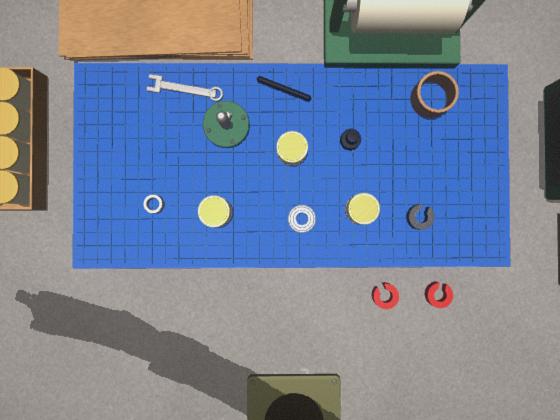

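View pics/side0.png

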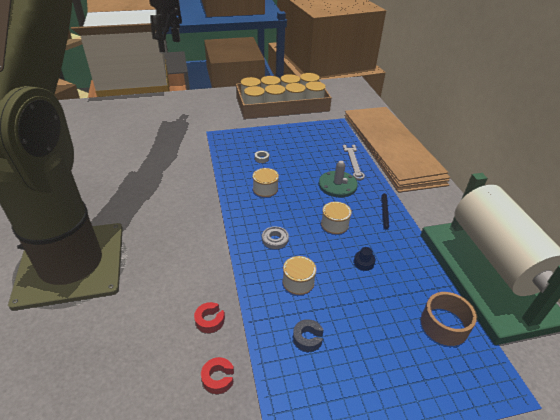

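The top view shows the hub at about (420,217), wheel (302,218), sleeve (153,204), cap (350,139) and stand (226,124). The tins are at (292,147), (214,211) and (363,208), and the red decoys are off the mat. I'll measure coarse positions first.

```bash
cat > h.py <<'E'
from rig import arm, read_state, cams, order
import cv2, numpy as np
from scipy.spatial.transform import Rotation as R
def rot(q): return R.from_quat([q[1],q[2],q[3],q[0]])
def quat(r):
    q=r.as_quat(); return [q[3],q[0],q[1],q[2]]
def down(yaw):  # tool x axis at world angle yaw, z down
    return quat(R.from_euler('z',yaw)*R.from_euler('x',np.pi))
def snap(name,fn=None):
    s=read_state(); im=cams.snapshot(name); m=cams.camera_model(name)
    if name=='wrist':
        H=m['hand_eye']; Rt=rot(s['eef_rot']).as_matrix()
        Rc=Rt@H[:3,:3]; p=Rt@H[:3,3]+s['tcp_pos']
    else: Rc=rot(m['attitude']).as_matrix(); p=np.array(m['xyz'])
    K=(m['fx'],m['fy'],m['cx'],m['cy'])
    if fn: cv2.imwrite('pics/'+fn,im[:,:,::-1])
    return im,(K,Rc,p)
def cast(c,uv,z):
    K,Rc,p=c; uv=np.atleast_2d(np.asarray(uv,float))
    d=np.c_[(uv[:,0]-K[2])/K[0],(uv[:,1]-K[3])/K[1],np.ones(len(uv))]@Rc.T
    return p[:2]+d[:,:2]*((z-p[2])/d[:,2])[:,None]
def proj(c,P):
    K,Rc,p=c; q=(np.atleast_2d(P)-p)@Rc
    return np.c_[K[0]*q[:,0]/q[:,2]+K[2],K[1]*q[:,1]/q[:,2]+K[3]]
def circ(P):  # algebraic circle fit with trimming
    P=np.asarray(P)
    for _ in range(4):
        A=np.c_[2*P,np.ones(len(P))]; x=np.linalg.lstsq(A,(P**2).sum(1),rcond=None)[0]
        r=np.sqrt(x[2]+x[0]**2+x[1]**2); e=abs(np.hypot(*(P-x[:2]).T)-r)
        k=e<=max(np.median(e)*3,.0003); P=P[k]
    return x[0],x[1],r,e.mean()
E
python3 - <<'E'
from h import *
im,c=snap('top')
hsv=cv2.cvtColor(im,cv2.COLOR_RGB2HSV)
notmat=cv2.bitwise_not(cv2.inRange(hsv,(100,120,30),(125,255,255)))
for n,(u,v),z,w in [('hub',(420,217),.02,18),('wheel',(302,218),.016,18),('sleeve',(153,204),.016,14),('cap',(350,139),.018,16),('stand',(226,124),.012,28),('tin',(292,147),.045,22),('tin',(214,211),.045,22),('tin',(363,208),.045,22)]:
    m=np.zeros_like(notmat); m[v-w:v+w,u-w:u+w]=notmat[v-w:v+w,u-w:u+w]
    cs,_=cv2.findContours(m,cv2.RETR_EXTERNAL,cv2.CHAIN_APPROX_NONE)
    k=max(cs,key=cv2.contourArea)[:,0]
    x=circ(cast(c,k,z)); print(n,len(k),np.round(x,4))
E
```

```text
hub 109 [ 0.451  -0.2811  0.0243  0.0061]
wheel 79 [ 0.4479 -0.0189  0.0303  0.0005]
sleeve 55 [0.4814 0.3075 0.0215 0.0005]
cap 54 [ 6.243e-01 -1.278e-01  2.110e-02  5.000e-04]
stand 164 [0.6594 0.1492 0.051  0.0009]
tin 95 [0.5988 0.0029 0.0351 0.0012]
tin 93 [0.4636 0.1673 0.0352 0.001 ]
tin 94 [ 0.4682 -0.1478  0.0354  0.0012]
```

Run:
```python
import cv2
im=cv2.imread('pics/top0.png')
a=cv2.resize(im[90:160,190:270],None,fx=7,fy=7,interpolation=cv2.INTER_CUBIC)
b=cv2.resize(im[190:240,390:450],None,fx=7,fy=7,interpolation=cv2.INTER_CUBIC)
cv2.imwrite('pics/crA.png',a);cv2.imwrite('pics/crB.png',b)
```

```text
(no output)
```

View pics/crA.png

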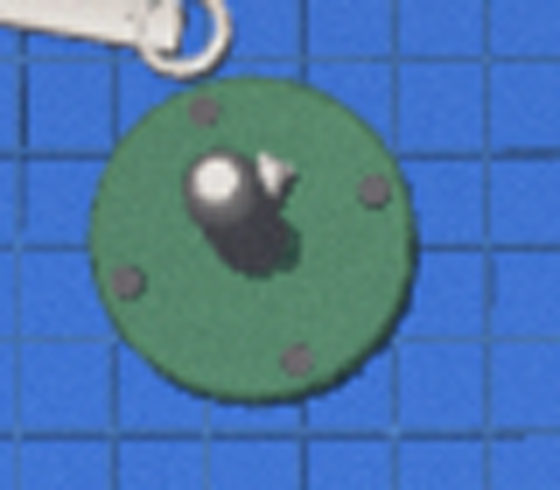

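View pics/crB.png

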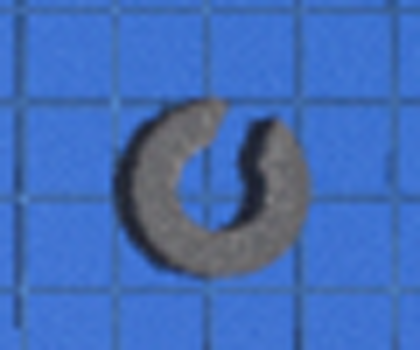

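Run:
```python
from h import *
y=np.radians(67)
arm.move_to([.655,.149,.24],down(y)); im,c=snap('wrist','w_stand.png'); np.save('c_stand.npy',np.array([*c[0],*c[1].ravel(),*c[2]])); s=read_state(); print(s['clock'],s['tcp_pos'],s['q'])
arm.move_to([.451,-.281,.15],down(y)); im,c=snap('wrist','w_hub.png');np.save('c_hub.npy',np.array([*c[0],*c[1].ravel(),*c[2]])); s=read_state(); print(s['clock'],s['tcp_pos'],s['q'])
```

```text
2.3 [0.65434038 0.15103083 0.23997155] [-0.16648722  0.72264022 -0.25573003  1.35867247  0.18910301  1.08420604
  0.72263067]
4.1167 [ 0.45249064 -0.27987217  0.15025046] [ 0.63965509  0.64795752 -0.27950252  1.89708793  0.28353896  0.63352234
  1.35598994]
```

View pics/w_stand.png

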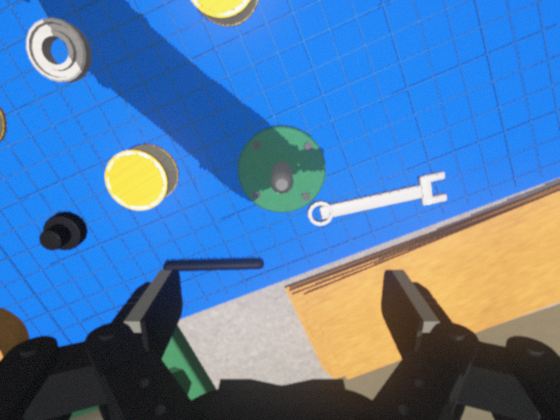

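View pics/w_hub.png

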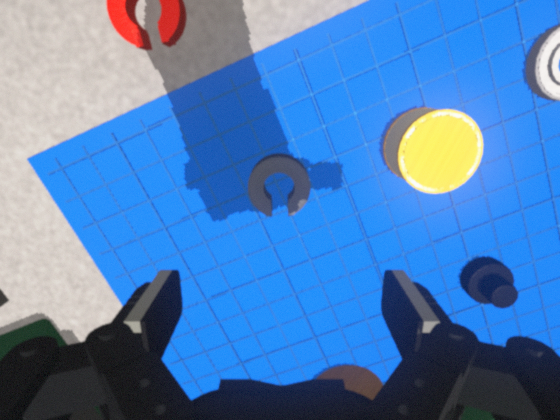

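```bash
cat >> h.py <<'E'
def load(n):
    a=np.load(f'c_{n}.npy'); return (tuple(a[:4]),a[4:13].reshape(3,3),a[13:])
E
python3 - <<'E'
from h import *
s=read_state(); print(s['clock'],s['tcp_pos'],np.abs(s['qvel']).max())
c=load('hub'); im=cv2.imread('pics/w_hub.png'); hsv=cv2.cvtColor(im,cv2.COLOR_BGR2HSV)
m=(hsv[:,:,1]<110).astype(np.uint8); m2=np.zeros_like(m); m2[145:225,240:318]=m[145:225,240:318]
cs,_=cv2.findContours(m2,cv2.RETR_EXTERNAL,cv2.CHAIN_APPROX_NONE); k=max(cs,key=cv2.contourArea)
o=np.zeros((420,560),np.uint8); cv2.drawContours(o,[k],-1,255,-1)
P=cast(c,k[:,0],.02)
hull=cv2.convexHull(k)[:,0]
print(circ(cast(c,hull,.02)))
v=im.copy(); cv2.drawContours(v,[k],-1,(0,255,255),1)
a=cv2.resize(np.hstack([im[140:230,235:325],v[140:230,235:325]]),None,fx=4,fy=4,interpolation=cv2.INTER_NEAREST); cv2.imwrite('pics/hubcr.png',a)
im=cv2.imread('pics/w_stand.png')
cv2.imwrite('pics/stcr.png',cv2.convertScaleAbs(cv2.resize(im[115:225,230:335],None,fx=5,fy=5,interpolation=cv2.INTER_CUBIC),alpha=1.8))
E
```

```text
4.1167 [ 0.45249064 -0.27987217  0.15025046] 0.0049599332042694665
(np.float64(0.4527149024570366), np.float64(-0.2828470646641311), np.float64(0.02802326807712258), np.float64(0.00026414483249330125))
```

View pics/hubcr.png

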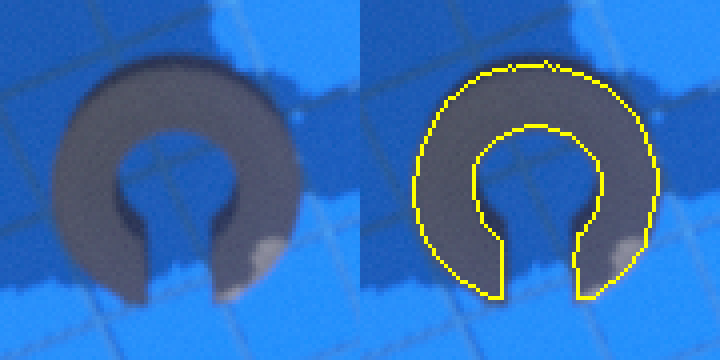

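View pics/stcr.png

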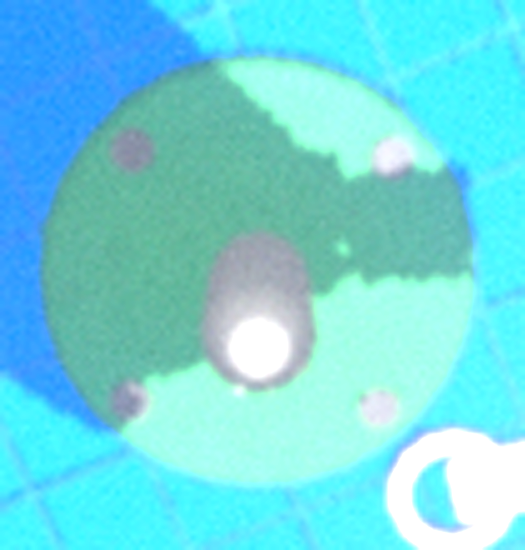

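Run:
```python
from h import *
c=load('hub'); im=cv2.imread('pics/w_hub.png'); hsv=cv2.cvtColor(im,cv2.COLOR_BGR2HSV)
m=(hsv[:,:,1]<110).astype(np.uint8); m2=np.zeros_like(m); m2[145:225,240:318]=m[145:225,240:318]
cs,_=cv2.findContours(m2,cv2.RETR_EXTERNAL,cv2.CHAIN_APPROX_NONE); k=max(cs,key=cv2.contourArea)[:,0]
P=cast(c,k,.02)-[.4527,-.2828]
u=np.array([np.cos(np.radians(-23)),np.sin(np.radians(-23))]); n=np.array([-u[1],u[0]])
a=P@u;b=P@n; 
ang=[]
for sgn in (1,-1):
    q=(a>.016)&(a<.025)&(b*sgn>0)&(b*sgn<.0105)
    f=np.polyfit(a[q],b[q],1); print(sgn,q.sum(),f,f[0]*20e-3+f[1], np.degrees(np.arctan(f[0]))-23); ang.append(f)
f=np.mean(ang,0); print('mid dir from edges',-23+np.degrees(np.arctan(f[0])),'from midpoint at 20mm',-23+np.degrees(np.arctan((f[0]*.02+f[1])/.02)))
y=np.radians(67)
arm.move_to([.655+.12*u[0],.149+.12*u[1],.22],down(y)); arm.sleep(.3); im,c=snap('wrist','w_stand2.png'); np.save('c_stand2.npy',np.array([*c[0],*c[1].ravel(),*c[2]])); s=read_state(); print(s['clock'],s['tcp_pos'])
```

```text
1 9 [0.15050225 0.00617896] 0.009189000770392291 -14.441093074076194
-1 9 [-0.00828725 -0.00778746] -0.007953202119815515 -23.474813486361604
mid dir from edges -18.93268634091538 from midpoint at 20mm -21.23041170499748
6.2833 [0.76542004 0.10160145 0.22004944]
```

View pics/w_stand2.png

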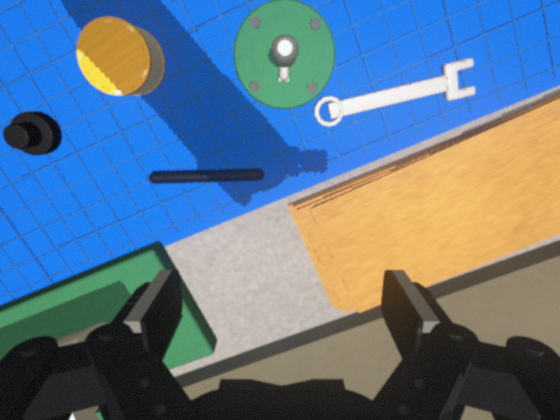

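Run:
```python
from h import *
c=load('stand2'); im=cv2.imread('pics/w_stand2.png'); hsv=cv2.cvtColor(im,cv2.COLOR_BGR2HSV)
x0,x1,y0,y1=225,345,0,118
m=((hsv[:,:,0]>65)&(hsv[:,:,0]<92)).astype(np.uint8); m2=np.zeros_like(m); m2[y0:y1,x0:x1]=m[y0:y1,x0:x1]
cs,_=cv2.findContours(m2,cv2.RETR_EXTERNAL,cv2.CHAIN_APPROX_NONE); k=max(cs,key=cv2.contourArea)[:,0]
C=circ(cast(c,k,.012)); print(C)
g=hsv[:,:,1]<60; sel=np.zeros_like(g); sel[62:86,274:295]=g[62:86,274:295]
vv,uu=np.nonzero(sel)
print(''.join(''.join('#' if x else '.' for x in g[v,262:310])+' %d\n'%v for v in range(30,90)))
# bolts
n,l,st,ce=cv2.connectedComponentsWithStats((m2==0)[:,:].astype(np.uint8)[y0:y1,x0:x1])
for i in range(1,n):
    if st[i,4]<200:
        p=cast(c,ce[i]+[x0,y0],.012)[0]-C[:2]; print('comp',ce[i]+[x0,y0],st[i,4],np.hypot(*p),np.degrees(np.arctan2(p[1],p[0])))
cc=load('stand'); im=cv2.imread('pics/w_stand.png'); hsv=cv2.cvtColor(im,cv2.COLOR_BGR2HSV)
m=((hsv[:,:,0]>65)&(hsv[:,:,0]<98)&(hsv[:,:,1]<200)).astype(np.uint8); m2=np.zeros_like(m); m2[120:218,232:330]=m[120:218,232:330]
cs,_=cv2.findContours(m2,cv2.RETR_EXTERNAL,cv2.CHAIN_APPROX_NONE); k=max(cs,key=cv2.contourArea)[:,0]
print(circ(cast(cc,k,.012)))
cv2.imwrite('pics/keycr.png',cv2.resize(cv2.imread('pics/w_stand2.png')[0:115,228:343],None,fx=5,fy=5,interpolation=cv2.INTER_CUBIC))
```

```text
(np.float64(0.660081007765428), np.float64(0.1487743996261478), np.float64(0.05052136537518814), np.float64(0.0002467513490178277))
................................................ 30
................................................ 31
................................................ 32
................................................ 33
................................................ 34
...................########..................... 35
................##############.................. 36
...............################................. 37
..............##################................ 38
..............###################............... 39
............#####################............... 40
............######################.............. 41
...........########################............. 42
...........########################............. 43
...........########################............. 44
..........##########################............ 45
..........##########################............ 46
..........##########################............ 47
.........#######################
[... 2548 characters left out ...]
2328641 47.19721241742668
comp [276.5  62. ] 2 0.0094935131088799 -75.6318993742273
comp [281.33333333  63.66666667] 3 0.007799279139191495 -42.66016879114223
comp [289.  62.] 1 0.007767485517045237 18.906056162922805
comp [284.   64.5] 2 0.008138538637130476 -22.31900200571722
comp [288.  64.] 1 0.008734200947613922 5.574454598624755
comp [283.4789916   72.51260504] 119 0.015787387179962562 -24.568625218441067
comp [254.          85.68965517] 29 0.04216221800152032 -70.42018301423752
comp [311.48387097  87.90322581] 31 0.042106549129967426 19.999731907121884
(np.float64(0.6601455044903674), np.float64(0.14878944755608017), np.float64(0.05062423462324216), np.float64(0.00031447816418793455))
```

View pics/keycr.png

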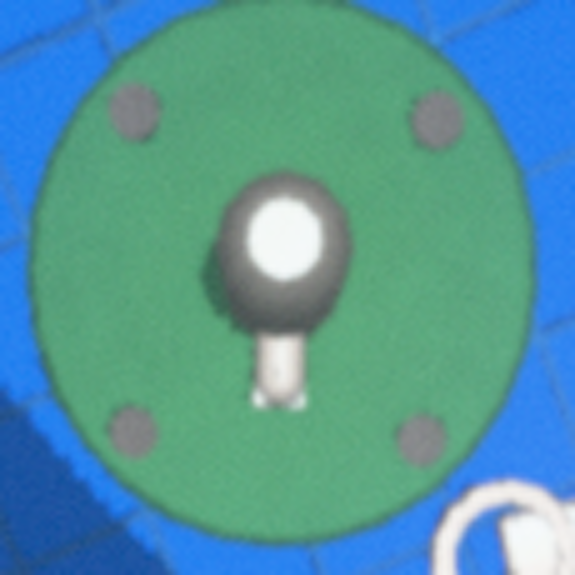

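The stand centre is (0.6601, 0.1488) from both views, with r ≈ 50.6 mm against 52. The key is at about −25°, and the bolts agree. The hub fit has r = 28.0 mm at (0.4527, −0.2828), with the slot at about −22°. Next I grasp the hub.

```bash
cat >> h.py <<'E'
def st(t=''):
    s=read_state(); print(t,'t=%.1f'%s['clock'],np.round(s['tcp_pos'],4),'yaw %.1f'%np.degrees(rot(s['eef_rot']).as_matrix()[:2,0]@[0,0] if 0 else np.degrees(np.arctan2(*rot(s['eef_rot']).as_matrix()[1::-1,0]))*1),'F',np.round(s['ft_force'],1),'gap %.4f'%s['finger_gap']); return s
def goto(p,q,tol=.0007,speed=.1):
    """settle exactly on p by correcting the steady offset"""
    p=np.array(p,float); cmd=p.copy(); 
    for _ in range(3):
        arm.movel(cmd,q,speed=speed); arm.sleep(.15); e=p-read_state()['tcp_pos']
        if np.linalg.norm(e)<tol: break
        cmd=cmd+e
E
sed -i "s/np.degrees(rot(s\['eef_rot'\]).as_matrix()\[:2,0\]@\[0,0\] if 0 else np.degrees(np.arctan2(\*rot(s\['eef_rot'\]).as_matrix()\[1::-1,0\]))\*1)/np.degrees(np.arctan2(*rot(s['eef_rot']).as_matrix()[1::-1,0]))/" h.py
python3 - <<'E'
from h import *
y=np.radians(68); p=[.4527,-.2828]
arm.move_to([*p,.1],down(y)); st()
goto([*p,.03],down(y)); st()
r=arm.movel([*p,.012],down(y),speed=.05,max_force=8); print(r); st()
arm.command_gripper(.045); st()
goto([*p,.12],down(y)); st()
im,c=snap('wrist','w_hubheld.png');np.save('c_hh.npy',np.array([*c[0],*c[1].ravel(),*c[2]]))
E
```

```text
t=8.1 [ 0.4544 -0.2822  0.1002] yaw 68.1 F [ 0.1 -0.6 -0.7] gap 0.0855
 t=9.9 [ 0.4527 -0.2827  0.0299] yaw 68.0 F [0.3 0.2 0.2] gap 0.0852
False
 t=10.4 [ 0.4524 -0.2826  0.0116] yaw 68.0 F [-0.1  0.1 -0.1] gap 0.0849
 t=10.9 [ 0.4528 -0.2829  0.0121] yaw 68.0 F [0.4 0.8 0.6] gap 0.0451
 t=12.7 [ 0.453  -0.283   0.1205] yaw 68.0 F [-0.6 -0.2 -0.9] gap 0.0450
```

View pics/w_hubheld.png

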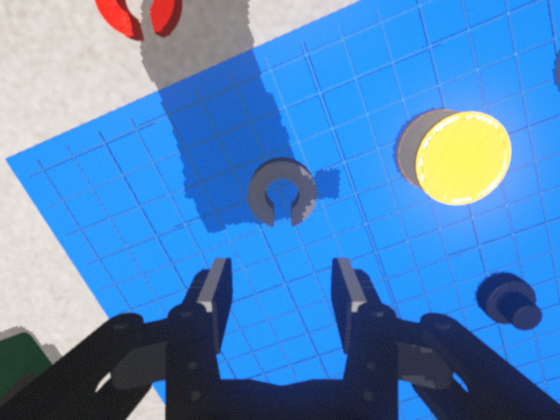

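The gap closed to 45 mm, so the hub was missed and is still lying on the mat. I'll work out why before retrying.

Run:
```python
from h import *
c=load('hh'); im=cv2.imread('pics/w_hubheld.png'); hsv=cv2.cvtColor(im,cv2.COLOR_BGR2HSV)
m=(hsv[:,:,1]<110).astype(np.uint8); m2=np.zeros_like(m); m2[150:235,240:325]=m[150:235,240:325]
cs,_=cv2.findContours(m2,cv2.RETR_EXTERNAL,cv2.CHAIN_APPROX_NONE); k=max(cs,key=cv2.contourArea)
print(circ(cast(c,cv2.convexHull(k)[:,0],.02)))
s=st()
T=rot(s['eef_rot']).as_matrix()
for z in (-.011,0,.008): print(proj(c,s['tcp_pos']+T@[ .0225,0,z]),proj(c,s['tcp_pos']+T@[ -.0225,0,z]))
im,c=snap('side','side1.png')
cv2.imwrite('pics/sidecr.png',cv2.resize(im[100:400,150:450,::-1],None,fx=2,fy=2))
```

```text
(np.float64(0.4527602112228831), np.float64(-0.2828449398070608), np.float64(0.028249813377203753), np.float64(0.00020300592515105301))
 t=12.8 [ 0.453  -0.283   0.1206] yaw 68.0 F [-1.1  1.1  0.2] gap 0.0450
[[325.96198159 253.9017276 ]] [[238.21605347 253.97101231]]
[[323.46225557 245.07058305]] [[240.60261678 245.13505729]]
[[321.81232319 239.24162771]] [[242.17784002 239.30298837]]
```

View pics/sidecr.png

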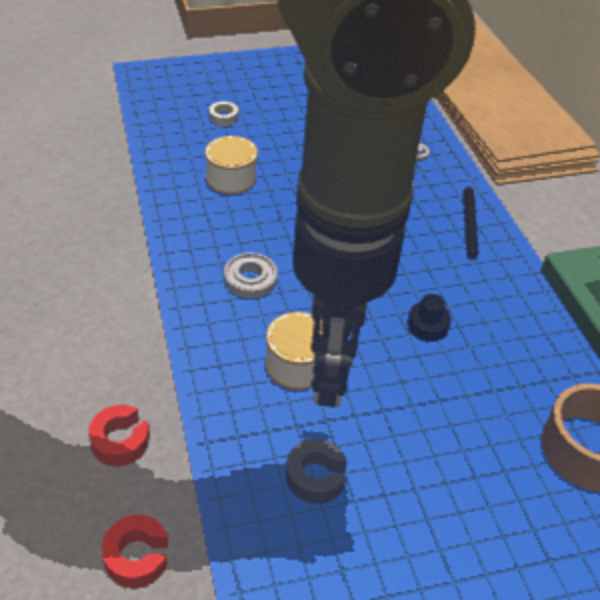

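Run:
```python
from h import *
s=st(); T=rot(s['eef_rot']).as_matrix()
im,c=snap('side')
v=im[:,:,::-1].copy()
v=cv2.resize(v[230:360,270:370],None,fx=6,fy=6,interpolation=cv2.INTER_CUBIC)[:600]
for z,col in ((-.065,(255,0,255)),(-.011,(0,255,0)),(0,(0,255,255)),(.008,(0,0,255))):
    for x in (-.0225,.0225):
        p=(proj(c,s['tcp_pos']+T@[x,0,z])[0]-[270,230]+.5)*6; print(z,x,p); cv2.circle(v,tuple(int(a) for a in p),4,col,-1)
cv2.imwrite('pics/tipside.png',v)
im=cv2.imread('pics/w_hubheld.png'); cv2.imwrite('pics/tipw.png',cv2.convertScaleAbs(cv2.resize(im[220:420,180:390],None,fx=3,fy=3),alpha=1.8)[:600])
```

```text
t=12.8 [ 0.453  -0.283   0.1206] yaw 68.0 F [0.2 0.5 0.4] gap 0.0455
-0.065 -0.0225 [272.78700072 341.59167998]
-0.065 0.0225 [288.10025381 211.1405562 ]
-0.011 -0.0225 [256.11829778 465.91503064]
-0.011 0.0225 [271.43453616 336.2484548 ]
0 -0.0225 [252.93342587 489.66936527]
0 0.0225 [268.24068164 360.22440564]
0.008 -0.0225 [250.65883215 506.63439934]
0.008 0.0225 [265.95779025 377.36184613]
```

View pics/tipside.png

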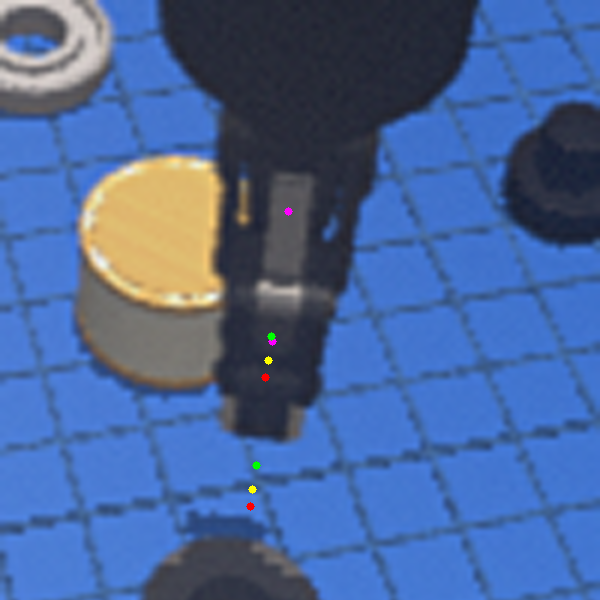

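View pics/tipw.png

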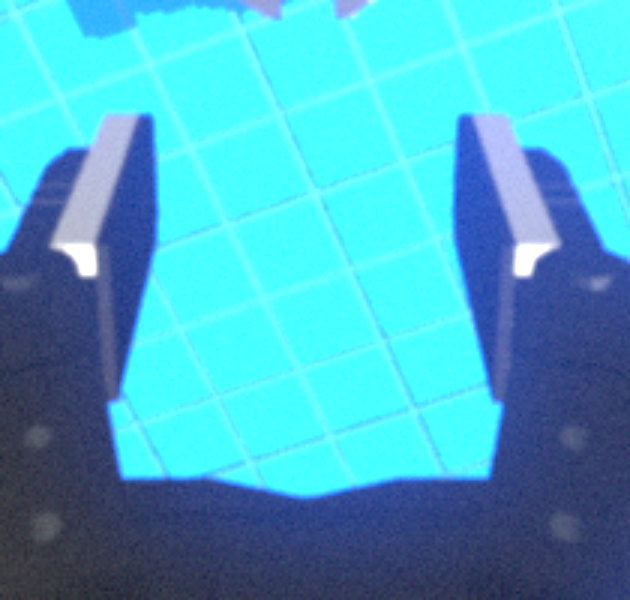

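Both views put the real fingertips about 30 mm behind the reported TCP at a 45 mm gap, not 8 mm ahead as stated. So the fingers closed above the hub. I'll find the tip height with a guarded touch on the mat.

Run:
```python
from h import *
y=np.radians(68); p=[.4527,-.2828]
arm.command_gripper(.072)
goto([*p,.02],down(y)); st()
r=arm.movel([*p,-.04],down(y),speed=.04,max_force=5); print(r); s=st()
im,c=snap('side','side2.png')
cv2.imwrite('pics/side2cr.png',cv2.resize(im[250:400,230:380,::-1],None,fx=4,fy=4))
```

```text
t=15.3 [ 0.4527 -0.2828  0.0199] yaw 68.0 F [-0.5  1.3 -0.1] gap 0.0721
True
 t=16.6 [ 0.4526 -0.2827 -0.0355] yaw 68.0 F [-0.5 -0.5  6.9] gap 0.0723
```

View pics/side2cr.png

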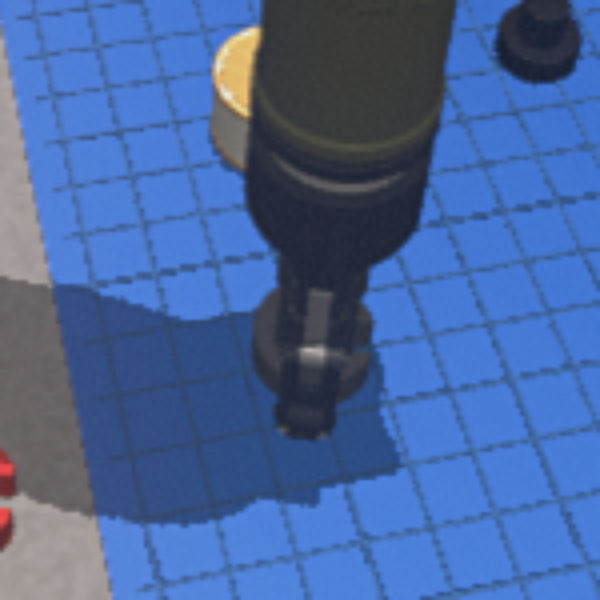

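The tips touched the mat at TCP z = −0.0355 (gap 72 mm), which puts the tool about 33 mm shorter than stated. I'll back off 7 mm and close.

Run:
```python
from h import *
y=np.radians(68); p=[.4527,-.2828]
goto([*p,-.0275],down(y)); st()
arm.command_gripper(.045); s=st()
p=list(s['tcp_pos'][:2])
goto([*p,.1],down(y)); st()
im,c=snap('wrist','w_hh2.png');np.save('c_hh2.npy',np.array([*c[0],*c[1].ravel(),*c[2]]))
cv2.imwrite('pics/hh2cr.png',cv2.convertScaleAbs(cv2.resize(im[200:400,160:400,::-1],None,fx=3,fy=3),alpha=1.8))
```

```text
t=17.1 [ 0.4526 -0.2828 -0.0276] yaw 68.0 F [0.2 0.3 0. ] gap 0.0718
 t=17.4 [ 0.4526 -0.2826 -0.0271] yaw 68.0 F [-1.4 -0.1  6.9] gap 0.0542
 t=18.9 [ 0.4523 -0.2824  0.0995] yaw 68.0 F [-1.   0.3 -2.2] gap 0.0539
```

View pics/hh2cr.png

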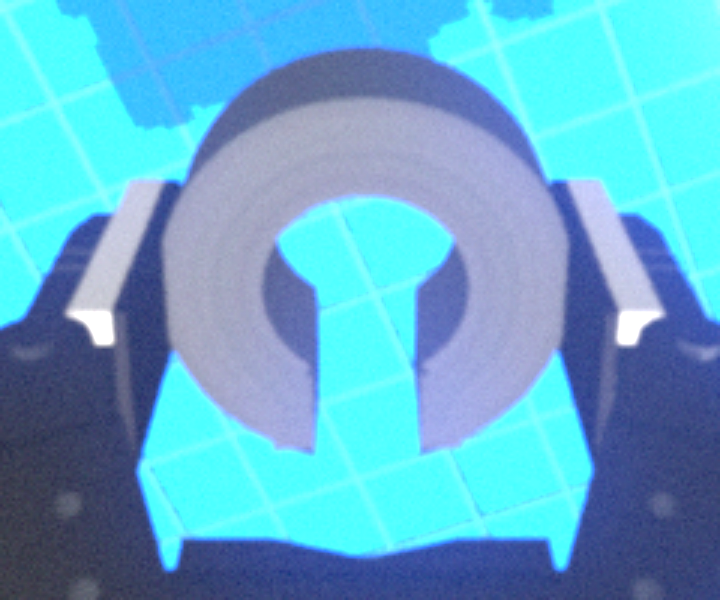

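The hub is held with its slot square to the jaws. Now I place it with the yaw turned to 65° (slot at −25°).

Run:
```python
from h import *
y=np.radians(65); p=[.6601,.1488]
arm.move_to([*p,.12],down(y)); 
goto([*p,.075],down(y),tol=.0005); s=st()
r=arm.movel([*p,.012],down(y),speed=.06,max_force=8); print(r); st()
if not r:
    r=arm.movel([*p,-.017],down(y),speed=.03,max_force=8); print(r); st()
im,c=snap('wrist','w_hp.png');np.save('c_hp.npy',np.array([*c[0],*c[1].ravel(),*c[2]]))
cv2.imwrite('pics/hpcr.png',cv2.convertScaleAbs(cv2.resize(im[180:400,160:400,::-1],None,fx=2.7,fy=2.7),alpha=1.5))
```

```text
t=22.3 [0.66   0.1488 0.0749] yaw 65.0 F [-0.  -0.7 -2.8] gap 0.0542
False
 t=23.5 [0.6606 0.1489 0.0125] yaw 65.0 F [-0.1  0.4 -2.2] gap 0.0540
True
 t=24.3 [ 0.6597  0.1487 -0.015 ] yaw 65.0 F [0.2 0.4 5.2] gap 0.0540
```

View pics/hpcr.png

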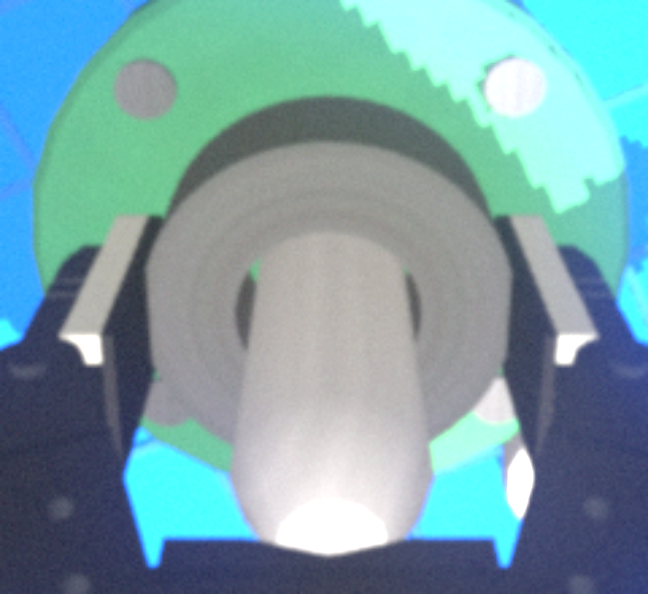

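Contact came at TCP z = −0.0150, so the underside is at 12 mm and the hub is seated over the key. I release and view the sleeve on the way.

```bash
python3 - <<'E'
from h import *
y=np.radians(65); p=[.6601,.1488]
arm.command_gripper(.075); arm.movel([*p,.14],down(y),speed=.2)
arm.move_to([.4814,.3075,.09],down(y)); arm.sleep(.3)
im,c=snap('wrist','w_sl.png');np.save('c_sl.npy',np.array([*c[0],*c[1].ravel(),*c[2]])); st()
snap('top','top1.png'); snap('side','side3.png')
E
python3 - <<'E'
import cv2,numpy as np
a=cv2.resize(cv2.imread('pics/top1.png')[90:160,180:270],None,fx=4,fy=4)
b=cv2.resize(cv2.imread('pics/side3.png')[145:215,300:390],None,fx=4,fy=4)
cv2.imwrite('pics/chk1.png',np.hstack([a,b]))
E
```

```text
t=27.0 [0.4822 0.3069 0.0901] yaw 64.9 F [ 0.4 -1.4 -0. ] gap 0.0749
```

View pics/w_sl.png

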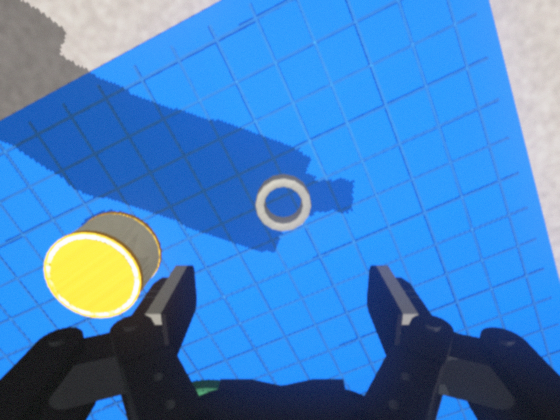

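View pics/chk1.png

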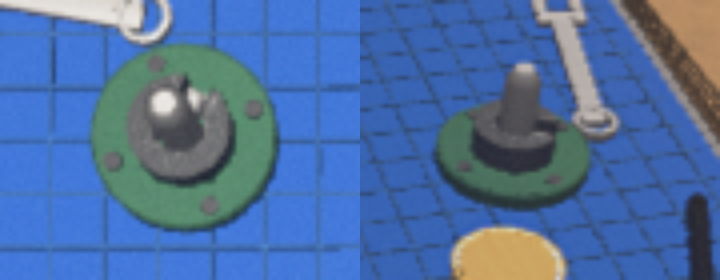

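The hub is down flat with its slot over the key in both views. The sleeve is at (283,203) in the wrist view.

```bash
cat >> h.py <<'E'
def ring(im,c,uv0,w,z,thr,rnom,smax=110):
    hsv=cv2.cvtColor(im,cv2.COLOR_RGB2HSV)
    m=((hsv[:,:,1]<smax)&(hsv[:,:,2]>thr)).astype(np.uint8); m2=np.zeros_like(m)
    u,v=uv0; m2[v-w:v+w,u-w:u+w]=m[v-w:v+w,u-w:u+w]
    cs,_=cv2.findContours(m2,cv2.RETR_EXTERNAL,cv2.CHAIN_APPROX_NONE); k=max(cs,key=cv2.contourArea)
    C=circ(cast(c,cv2.convexHull(k)[:,0],z)); print('ring',thr,np.round(C,4),'nominal r',rnom); return C
E
python3 - <<'E'
from h import *
c=load('sl'); im=cv2.imread('pics/w_sl.png')[:,:,::-1].copy()
for t in (60,100,115,130,145): ring(im,c,(283,203),36,.016,t,.021)
E
```

```text
ring 60 [0.4822 0.3076 0.0215 0.0005] nominal r 0.021
ring 100 [0.4822 0.3076 0.0215 0.0005] nominal r 0.021
ring 115 [0.4822 0.3076 0.0215 0.0005] nominal r 0.021
ring 130 [0.4822 0.3077 0.0215 0.0005] nominal r 0.021
ring 145 [4.834e-01 3.071e-01 2.080e-02 1.000e-04] nominal r 0.021
```

Run:
```python
from h import *
y=np.radians(65); p=[.4834,.3071]
goto([*p,.01],down(y)); st()
r=arm.movel([*p,-.024],down(y),speed=.05,max_force=5); print(r); s=st()
arm.command_gripper(.03); s=st(); z0=s['tcp_pos'][2]; p=list(s['tcp_pos'][:2])
goto([*p,.1],down(y)); s=st(); print('z0',z0)
im,c=snap('wrist','w_slh.png')
cv2.imwrite('pics/slh.png',cv2.convertScaleAbs(cv2.resize(im[200:400,160:400,::-1],None,fx=3,fy=3),alpha=1.5))
```

```text
t=29.0 [0.4834 0.307  0.0099] yaw 65.0 F [ 0.3 -0.8  0.5] gap 0.0745
False
 t=29.8 [ 0.4835  0.3072 -0.024 ] yaw 65.0 F [-0.3 -0.1  0.4] gap 0.0747
 t=30.2 [ 0.4837  0.3073 -0.0231] yaw 65.0 F [-1.3 -0.2  6. ] gap 0.0396
 t=32.2 [0.484  0.3074 0.1006] yaw 65.0 F [ 0.  -0.2 -0.6] gap 0.0391
z0 -0.023100681467501202
```

View pics/slh.png

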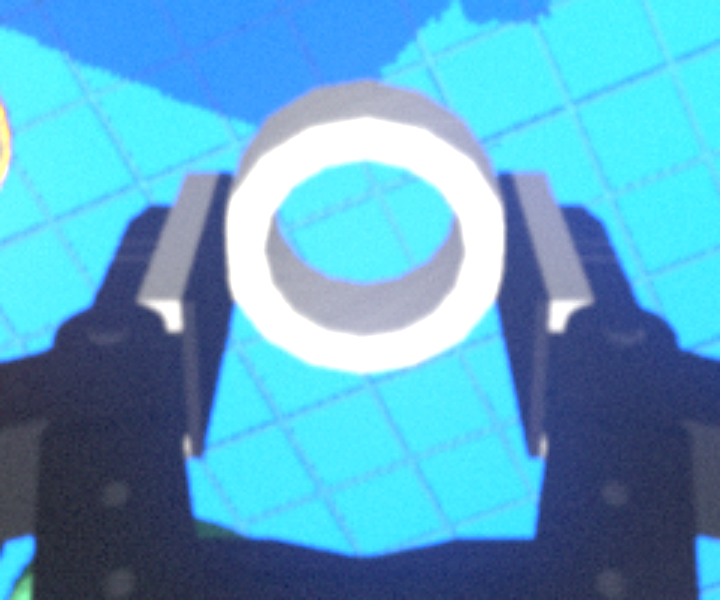

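```bash
cat >> h.py <<'E'
def place(zexp,y=np.radians(65),p=(.6601,.1488)):
    p=list(p); arm.move_to([*p,.13],down(y)); goto([*p,.075+max(0,zexp)],down(y),tol=.0005); st()
    r=arm.movel([*p,zexp+.012],down(y),speed=.06,max_force=8); st('mid %s'%r)
    if not r: r=arm.movel([*p,zexp-.004],down(y),speed=.03,max_force=6); s=st('end %s exp %.4f'%(r,zexp))
    return r
E
python3 - <<'E'
from h import *
place(.0089)
im,c=snap('wrist','w_slp.png')
E
```

```text
t=34.7 [0.66   0.1488 0.0838] yaw 65.0 F [-0.1  0.6 -0.2] gap 0.0394
mid False t=35.9 [0.6605 0.1489 0.0214] yaw 65.0 F [ 0.7 -0.2 -1.1] gap 0.0393
end True exp 0.0089 t=36.4 [0.6602 0.1488 0.009 ] yaw 65.0 F [-0.2  0.5  5. ] gap 0.0395
```

View pics/w_slp.png

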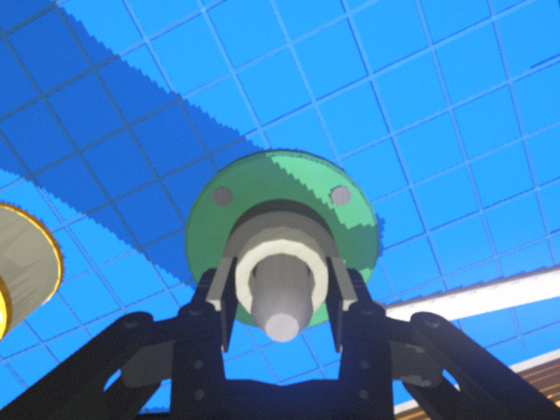

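The sleeve met the hub exactly at the expected height. I release it and view the wheel.

Run:
```python
from h import *
y=np.radians(65)
arm.command_gripper(.08); arm.movel([.6601,.1488,.14],down(y),speed=.2)
arm.move_to([.4479,-.0189,.10],down(y)); arm.sleep(.3)
im,c=snap('wrist','w_wh.png'); st()
for t in (100,130,145,160): ring(im,c,(283,195),50,.016,t,.031)
im,_=snap('side','side4.png'); cv2.imwrite('pics/chk2.png',cv2.resize(im[140:215,300:390,::-1],None,fx=5,fy=5))
```

```text
t=39.1 [ 0.4484 -0.0185  0.1   ] yaw 65.0 F [ 0.7 -0.  -0.2] gap 0.0800
ring 100 [ 4.489e-01 -1.920e-02  3.130e-02  4.000e-04] nominal r 0.031
ring 130 [ 4.489e-01 -1.920e-02  3.130e-02  4.000e-04] nominal r 0.031
ring 145 [ 4.497e-01 -1.940e-02  3.090e-02  1.000e-04] nominal r 0.031
ring 160 [ 4.501e-01 -1.940e-02  3.070e-02  3.000e-04] nominal r 0.031
```

View pics/w_wh.png

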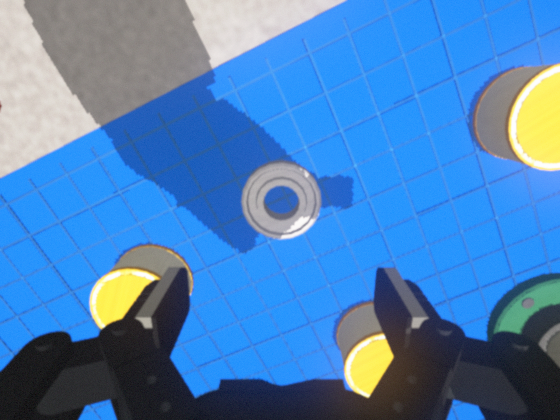

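View pics/chk2.png

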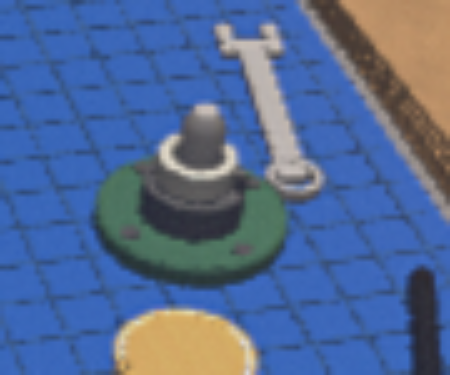

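The sleeve sits flat on the hub. The wheel is at (0.4497, −0.0194), r = 30.9 mm.

Run:
```python
from h import *
y=np.radians(65); p=[.4497,-.0194]
goto([*p,.01],down(y)); st()
r=arm.movel([*p,-.0285],down(y),speed=.05,max_force=5); print(r); s=st()
arm.command_gripper(.05); s=st(); z0=s['tcp_pos'][2]; p=list(s['tcp_pos'][:2])
goto([*p,.1],down(y)); s=st(); print('z0',z0)
im,c=snap('wrist','w_whh.png')
cv2.imwrite('pics/whh.png',cv2.convertScaleAbs(cv2.resize(im[200:400,160:400,::-1],None,fx=3,fy=3),alpha=1.3))
```

```text
t=40.4 [ 0.4501 -0.0194  0.0105] yaw 65.0 F [-0.   0.6 -0.2] gap 0.0801Traceback (most recent call last):
  File "<stdin>", line 4, in <module>
rig.MotionError: the arm cannot follow that straight line within its joint ranges
```

Run:
```python
from h import *
print(np.round(read_state()['q'],3))
p=[.4497,-.0194]
for yd in range(-180,181,15):
    o=[]
    for z in (.01,-.01,-.02,-.0285):
        q=arm.ik([*p,z],down(np.radians(yd))); o.append(None if q is None else np.round(q,2))
    print(yd,[x is not None for x in o], o[-1] if o[-1] is not None else '')
```

```text
[-0.04   0.85  -0.032  2.22   0.325  0.075  0.75 ]
-180 [True, True, True, True] [ 0.43  1.08 -0.83  2.2   1.51  0.71  1.59]
-165 [True, True, True, True] [-0.02  0.94 -0.07  2.22  1.83  0.06  1.52]
-150 [True, True, True, True] [ 0.04  0.94 -0.16  2.22  1.63  0.12  1.98]
-135 [True, True, True, True] [ 0.02  0.94 -0.12  2.22  1.68  0.1   2.19]
-120 [True, False, True, True] [-0.    0.94 -0.09  2.22  1.75  0.07  2.38]
-105 [True, False, False, False] 
-90 [True, False, False, False] 
-75 [True, True, False, False] 
-60 [True, True, True, True] [ 0.61  1.3  -1.26  2.19  1.52  1.16 -2.58]
-45 [True, True, True, True] [ 0.61  1.3  -1.26  2.19  1.52  1.16 -2.32]
-30 [True, True, True, True] [ 0.61  1.3  -1.26  2.19  1.52  1.16 -2.05]
-15 [True, True, True, True] [ 0.61  1.3  -1.26  2.19  1.52  1.16 -1.79]
0 [True, True, True, True] [ 0.61  1.3  -1.26  2.19  1.52  1.16 -1.53]
15 [True, True, True, True] [ 0.61  1.3  -1.26  2.19  1.52  1.16 -1.27]
30 [True, True, True, True] [ 0.61  1.3  -1.26  2.19  1.52  1.16 -1.01]
45 [True, True, True, True] [ 0.61  1.3  -1.26  2.19  1.52  1.16 -0.74]
60 [True, True, True, True] [ 0.61  1.3  -1.26  2.19  1.52  1.16 -0.48]
75 [True, True, True, True] [ 0.43  1.08 -0.83  2.2   1.51  0.71 -0.24]
90 [True, True, True, True] [ 0.43  1.08 -0.83  2.2   1.51  0.71  0.02]
105 [True, True, True, True] [ 0.43  1.08 -0.83  2.2   1.51  0.71  0.29]
120 [True, True, True, True] [ 0.43  1.08 -0.83  2.2   1.51  0.71  0.55]
135 [True, True, True, True] [ 0.43  1.08 -0.83  2.2   1.51  0.71  0.81]
150 [True, True, True, True] [-0.02  0.94 -0.06  2.22  1.9   0.05  0.66]
165 [True, True, True, True] [ 0.43  1.08 -0.83  2.2   1.51  0.71  1.33]
180 [True, True, True, True] [ 0.43  1.08 -0.83  2.2   1.51  0.71  1.59]
```

Joint 6 is close to its lower limit here. I'll switch to the other elbow branch, up high, and then descend.

Run:
```python
from h import *
y=np.radians(65); p=[.4497,-.0194]
ql=arm.ik([*p,-.0285],down(np.radians(75))); print(np.round(ql,2))
arm.move_to([*p,.2],down(y))
q=np.array(ql,float); q[1]-=.3
arm.move_j(q); st()
arm.move_to([*p,.05],down(y)); s=st(); print(np.round(s['q'],2))
goto([*p,.01],down(y)); s=st(); print(np.round(s['q'],2))
im,c=snap('top','top2.png')
```

```text
[ 0.43  1.08 -0.83  2.2   1.51  0.71 -0.24]
 t=42.3 [ 0.5329 -0.0578  0.1106] yaw 74.6 F [ 0.2  0.1 -0.1] gap 0.0799
 t=42.8 [ 0.4505 -0.0196  0.0502] yaw 65.1 F [-0.1 -0.6  1. ] gap 0.0800
[ 0.43  0.89 -0.82  2.18  1.21  0.65 -0.16]
 t=44.3 [ 0.4496 -0.0194  0.0099] yaw 65.0 F [0.6 1.3 0.3] gap 0.0799
[ 0.39  0.96 -0.76  2.2   1.36  0.61 -0.29]
```

View pics/top2.png

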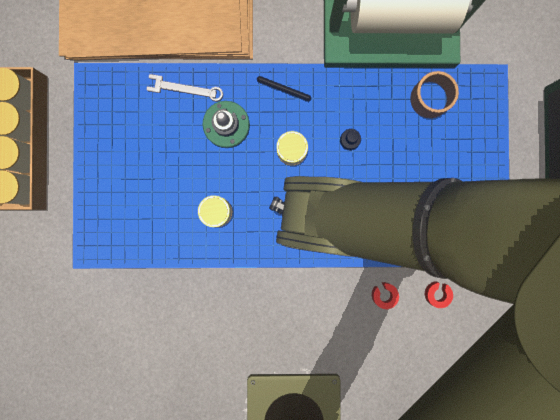

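Run:
```python
from h import *
snap('side','side5.png')
```

```text
(no output)
```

View pics/side5.png

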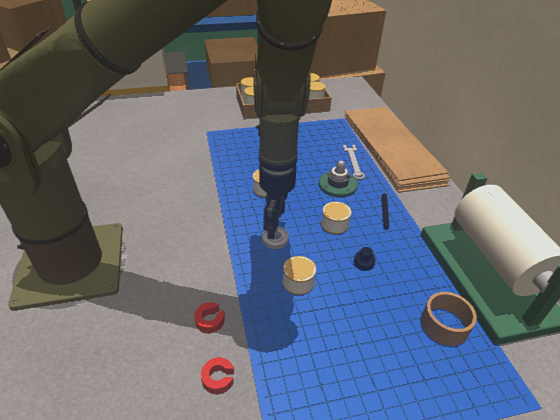

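Plenty of clearance: the forearm is high and all tins are untouched. I continue down and grip.

Run:
```python
from h import *
y=np.radians(65); p=[.4497,-.0194]
r=arm.movel([*p,-.0285],down(y),speed=.05,max_force=5); print(r); s=st()
arm.command_gripper(.05); s=st(); z0=s['tcp_pos'][2]; p=list(s['tcp_pos'][:2])
goto([*p,.1],down(y)); s=st(); print('z0',z0)
im,c=snap('wrist','w_whh.png')
cv2.imwrite('pics/whh.png',cv2.convertScaleAbs(cv2.resize(im[200:400,160:400,::-1],None,fx=3,fy=3),alpha=1.3))
```

```text
False
 t=45.3 [ 0.4498 -0.0193 -0.0283] yaw 65.0 F [-0.   0.8  0.8] gap 0.0802
 t=45.6 [ 0.45   -0.0193 -0.0277] yaw 65.0 F [-1.4 -0.7  6.7] gap 0.0588
 t=47.2 [ 0.4497 -0.0193  0.0996] yaw 65.0 F [-0.   0.  -2.5] gap 0.0588
z0 -0.02766934372879503
```

View pics/whh.png

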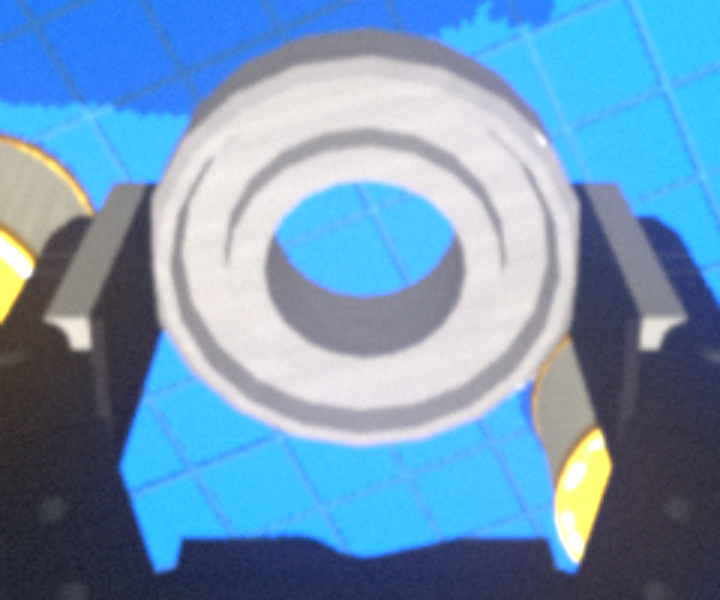

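Run:
```python
from h import *
place(.0203)
im,c=snap('wrist','w_whp.png'); print(np.round(read_state()['q'],2))
```

```text
t=49.8 [0.66   0.1488 0.0951] yaw 65.0 F [ 1.9  0.3 -2.2] gap 0.0588
mid False t=51.0 [0.6604 0.149  0.0328] yaw 65.0 F [-0.1  0.5 -2.8] gap 0.0588
end True exp 0.0203 t=51.4 [0.6603 0.1488 0.0204] yaw 65.0 F [-0.4 -0.2  5.6] gap 0.0591
[ 0.1   1.1  -0.81  1.49  0.92  0.95  0.14]
```

View pics/w_whp.png

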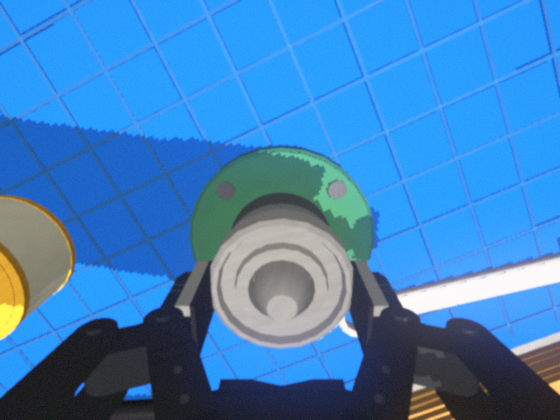

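The wheel is seated at the expected height. I release it and view the cap.

Run:
```python
from h import *
y=np.radians(65)
arm.command_gripper(.08); arm.movel([.6601,.1488,.15],down(y),speed=.2)
arm.move_to([.6243,-.1278,.12],down(y)); arm.sleep(.3)
im,c=snap('wrist','w_cap.png'); st(); np.save('c_cap.npy',np.array([*c[0],*c[1].ravel(),*c[2]]))
im,_=snap('side','side6.png'); cv2.imwrite('pics/chk3.png',cv2.resize(im[130:215,300:390,::-1],None,fx=5,fy=5))
```

```text
t=54.1 [ 0.6246 -0.1269  0.1201] yaw 65.1 F [-1.  -0.2 -0. ] gap 0.0804
```

View pics/w_cap.png

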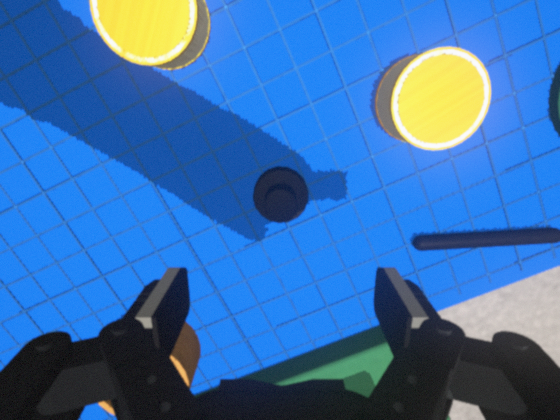

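View pics/chk3.png

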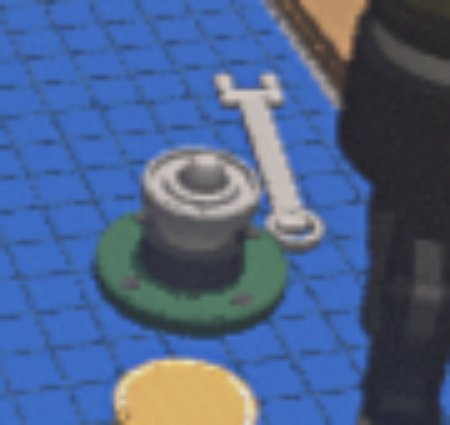

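Run:
```python
from h import *
c=load('cap'); im=cv2.imread('pics/w_cap.png'); 
v=cv2.convertScaleAbs(im,alpha=4)[155:235,240:320]; cv2.imwrite('pics/capcr.png',cv2.resize(v,None,fx=6,fy=6,interpolation=cv2.INTER_NEAREST))
B=im.max(2)
for t in (60,75,90):
    m=np.zeros(B.shape,np.uint8); m[155:235,240:312]=(B<t)[155:235,240:312]
    cs,_=cv2.findContours(m,cv2.RETR_EXTERNAL,cv2.CHAIN_APPROX_NONE); k=max(cs,key=cv2.contourArea)
    h=cv2.convexHull(k)[:,0]
    for z in (0,.018): print(t,z,np.round(circ(cast(c,h,z)),4))
    h2=h[h[:,1]>195]; print('lower half',np.round(circ(cast(c,h2,.018)),4))
```

```text
60 0 [ 0.1939 -0.0439  0.4414  0.    ]
60 0.018 [ 0.1915 -0.0428  0.4392  0.    ]
lower half [ 0.  0.  0. nan]
75 0 [ 0.6262 -0.1317  0.0215  0.002 ]
75 0.018 [ 0.6218 -0.1294  0.0202  0.0019]
lower half [ 6.256e-01 -1.344e-01  1.590e-02  1.000e-04]
90 0 [ 6.290e-01 -1.303e-01  2.420e-02  3.000e-04]
90 0.018 [ 6.244e-01 -1.281e-01  2.270e-02  2.000e-04]
lower half [ 6.254e-01 -1.285e-01  2.190e-02  1.000e-04]
  return _methods._mean(a, axis=axis, dtype=dtype,
  ret = ret.dtype.type(ret / rcount)
h.py:31: RuntimeWarning: Mean of empty slice.
  return x[0],x[1],r,e.mean()
```

View pics/capcr.png

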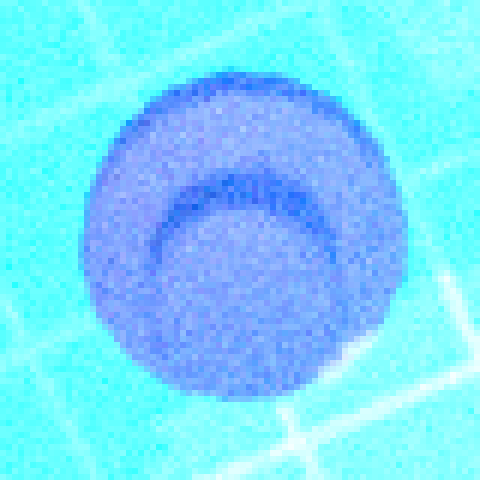

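Run:
```python
from h import *
c=load('cap')
print(cast(c,[280.5,196.2],.018),cast(c,[281.2,204.5],.04), cast(c,[[253,196],[308,196]],.018), cast(c,[[265.8,204],[297,204]],.04))
```

```text
[[ 0.62602522 -0.12817158]] [[ 0.62649334 -0.1277707 ]] [[ 0.61629551 -0.14868242]
 [ 0.63544514 -0.10751206]] [[ 0.62116034 -0.13828452]
 [ 0.63122853 -0.11664015]]
```

Run:
```python
from h import *
y=np.radians(65); p=[.6256,-.1282]
arm.command_gripper(.05)
goto([*p,.04],down(y)); st()
r=arm.movel([*p,-.003],down(y),speed=.05,max_force=5); print(r); s=st()
arm.command_gripper(.015); s=st(); z0=s['tcp_pos'][2]; p=list(s['tcp_pos'][:2])
goto([*p,.1],down(y)); s=st(); print('z0',z0)
im,c=snap('wrist','w_caph.png')
cv2.imwrite('pics/caph.png',cv2.convertScaleAbs(cv2.resize(im[180:380,160:400,::-1],None,fx=3,fy=3),alpha=2.5))
im,c=snap('side','side7.png')
```

```text
t=56.4 [ 0.6256 -0.1282  0.0399] yaw 65.0 F [-0.4  0.5  0.2] gap 0.0500
False
 t=57.4 [ 0.6259 -0.1281 -0.0027] yaw 65.0 F [-0.5  0.8 -0.3] gap 0.0502
 t=57.8 [ 0.6261 -0.1282 -0.0023] yaw 65.0 F [-1.8 -0.3  4. ] gap 0.0234
 t=59.9 [ 0.6261 -0.1282  0.1   ] yaw 65.0 F [-0.7  0.5 -0.3] gap 0.0237
z0 -0.0022854638680323627
```

View pics/caph.png

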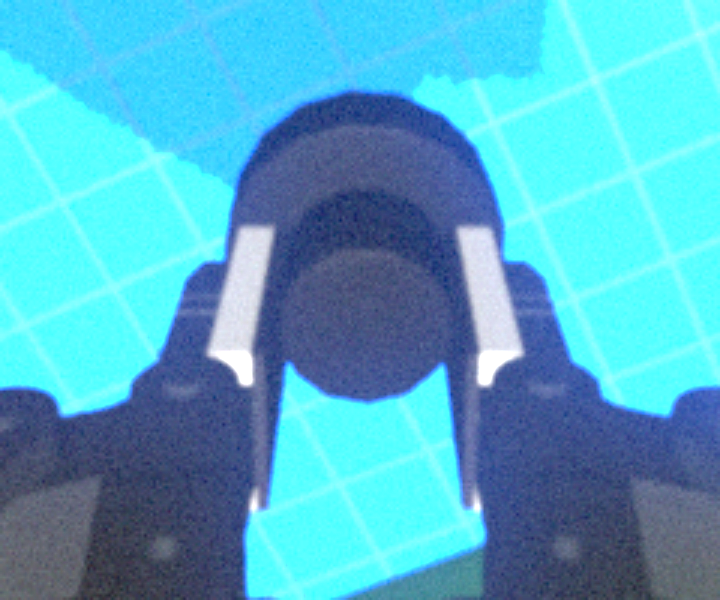

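View pics/side7.png

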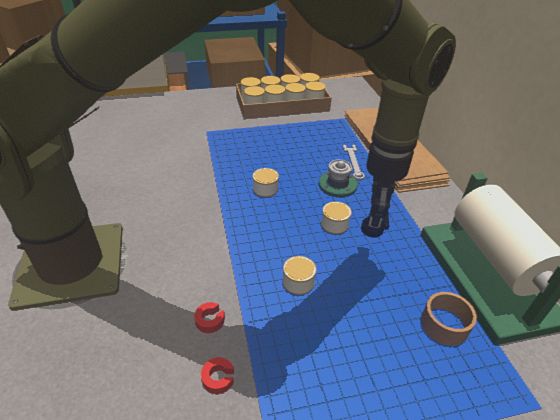

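Run:
```python
from h import *
s=st(); im,c=snap('wrist'); P=cast(c,[[282.3,288.2]],.1423)[0]; print('cap-tcp',P-s['tcp_pos'][:2])
P=cast(c,[[281.8,281.7]],.1397)[0]; print('sleeve ref-tcp',P-s['tcp_pos'][:2])
```

```text
t=60.0 [ 0.6261 -0.1282  0.1   ] yaw 65.0 F [-1.1 -0.1 -1. ] gap 0.0237
cap-tcp [ 0.00105014 -0.0004643 ]
sleeve ref-tcp [-5.20160903e-04  3.77812631e-05]
```

Run:
```python
from h import *
place(.0617,p=(.6595,.1490))
im,c=snap('wrist','w_capp.png'); im,c=snap('side','side8.png'); cv2.imwrite('pics/chk4.png',cv2.resize(im[100:215,290:400,::-1],None,fx=5,fy=5))
```

```text
t=62.3 [0.6595 0.1489 0.1368] yaw 65.0 F [-0.2  0.3 -0.7] gap 0.0236
mid False t=63.5 [0.6598 0.1492 0.0742] yaw 65.0 F [ 1.  -0.6 -0.7] gap 0.0237
end True exp 0.0617 t=64.0 [0.6597 0.149  0.0617] yaw 65.0 F [-0.8 -0.8  4.8] gap 0.0234
```

View pics/chk4.png

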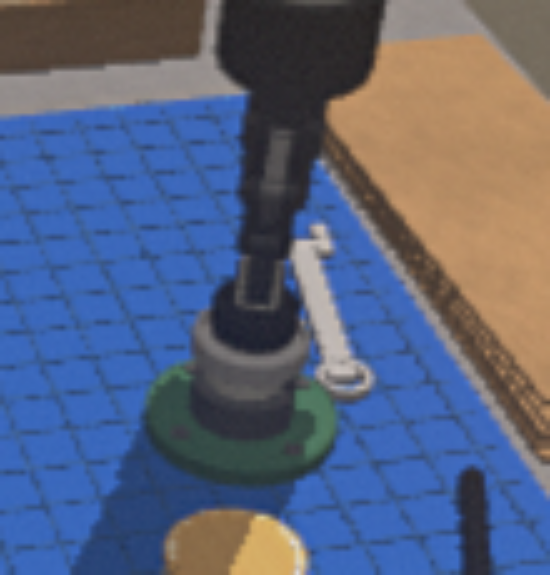

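The cap sits on the wheel at the expected height. I release, retreat and check.

Run:
```python
from h import *
y=np.radians(65)
arm.command_gripper(.05); arm.movel([.6597,.149,.15],down(y),speed=.12)
arm.move_to([.46,.02,.25],down(y)); arm.sleep(.3); st()
im,c=snap('side','side9.png'); a=cv2.resize(im[130:215,300:390,::-1],None,fx=4,fy=4)
im,c=snap('top','top9.png'); b=cv2.resize(im[85:170,180:270,::-1],None,fx=4,fy=4)
cv2.imwrite('pics/chk5.png',np.hstack([a,b]))
```

```text
t=66.7 [0.4604 0.0206 0.2497] yaw 65.0 F [-1.3  0.4 -0.4] gap 0.0498
```

View pics/chk5.png

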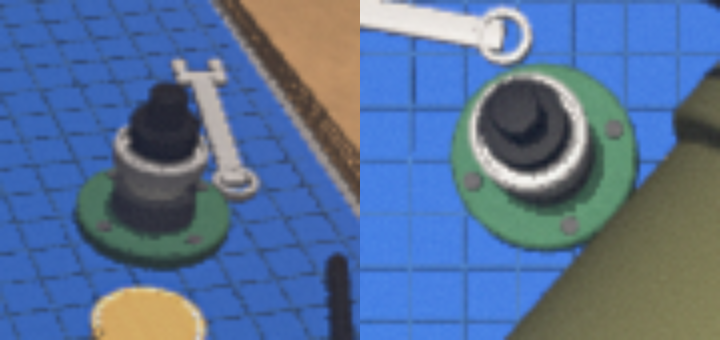

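View pics/top9.png

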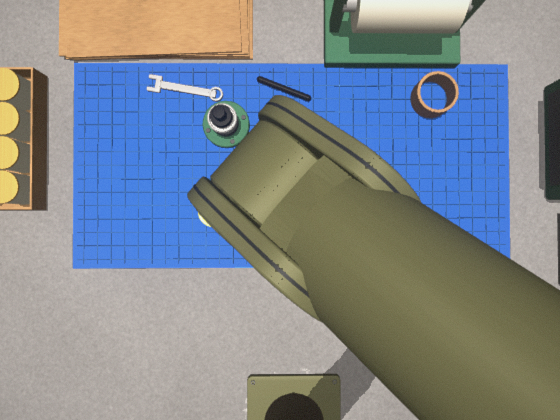

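Run:
```python
from h import *
im,c=snap('top'); hsv=cv2.cvtColor(im,cv2.COLOR_RGB2HSV)
sub=(slice(90,150),slice(195,255))
m=np.zeros(im.shape[:2],np.uint8); m[sub]=((hsv[:,:,1]<60)&(hsv[:,:,2]>110))[sub]
n,l,s,ce=cv2.connectedComponentsWithStats(m); i=1+np.argmax(s[1:,4])
cs,_=cv2.findContours((l==i).astype(np.uint8),cv2.RETR_EXTERNAL,cv2.CHAIN_APPROX_NONE); k=max(cs,key=cv2.contourArea)
print('wheel',np.round(circ(cast(c,cv2.convexHull(k)[:,0],.064)),4))
m=np.zeros(im.shape[:2],np.uint8); m[100:140,205:240]=(im.max(2)<62)[100:140,205:240]
cs,_=cv2.findContours(m,cv2.RETR_EXTERNAL,cv2.CHAIN_APPROX_NONE); k=max(cs,key=cv2.contourArea)
print('cap',np.round(circ(cast(c,cv2.convexHull(k)[:,0],.082)),4))
im,c=snap('side','side10.png'); a=cv2.cvtColor(im,cv2.COLOR_RGB2HSV); b=cv2.cvtColor(cv2.imread('pics/side0.png'),cv2.COLOR_BGR2HSV)
for t in ((265,175),(336,212),(299,267)):
    o=[]
    for h in (b,a):
        mm=((h[:,:,0]>15)&(h[:,:,0]<30)&(h[:,:,1]>80))[t[1]-22:t[1]+15,t[0]-22:t[0]+22]; v,u=np.nonzero(mm); o+=[u.mean().round(1),v.mean().round(1)]
    print('tin',t,o)
```

```text
wheel [6.586e-01 1.493e-01 3.140e-02 2.000e-04]
cap [6.585e-01 1.489e-01 1.250e-02 2.000e-04]
tin (265, 175) [np.float64(22.5), np.float64(22.8), np.float64(22.4), np.float64(22.8)]
tin (336, 212) [np.float64(22.2), np.float64(20.7), np.float64(22.2), np.float64(20.8)]
tin (299, 267) [np.float64(21.9), np.float64(23.4), np.float64(21.9), np.float64(23.4)]
```

View pics/side10.png

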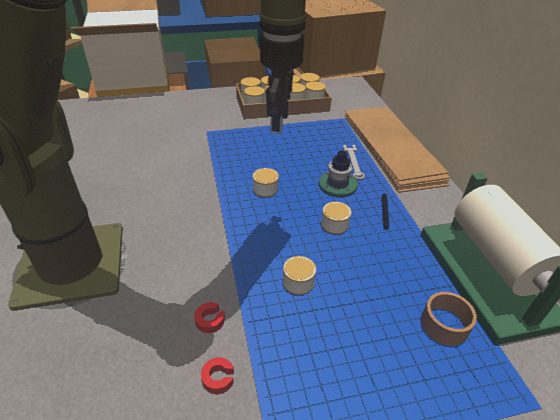

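```bash
python3 -c "
from rig import order
order.finish_job()"
```

```text
the job is handed in; nothing more can be done
```

The creasing tool is built up on the shaft in the right order: hub with its slot over the key, sleeve, wheel and cap. I handed the job in at about 67 s of the 115 s allowed; no verdict was reported.

**Seating:** each part made contact at the expected height within about 0.1 mm. The undersides came out at about 12.1, 32.1, 48.1 and 64 mm above the stand's underside.

**Final checks:**
- The last pictures show a level stack with the gripper well clear of it.
- From the top camera the wheel centre is about 1.5 mm from the stand axis measured by the wrist camera. Within the 2 mm calibration that is on axis, and the limit is 5 mm.
- The tins moved 0.1 px or less in the side view.
- I did not measure final centring for the hub and sleeve; they are judged from contact height and pictures only.

**What failed or disagreed:**
- **First hub grasp:** it closed on air without touching the hub. The real fingertips sit about 33 mm farther back than the stated tool frame says. I confirmed that by a guarded touch on the mat and used the measured offset from then on.
- **Wheel descent:** the first try was refused at a joint limit, so I used the other elbow posture.
- **Last cap fit:** in the top view it caught only the knob (12.5 mm radius, not the 23 mm body). Its position is therefore only a rough check, though it also came out about 1.5 mm from the axis.

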